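# Fetch the garlic from under the riser with the reacher

### The job

The garlic bulb has rolled under the low slatted riser, beside the lime. Pick up the reacher, slide its jaws in through the riser's open side, squeeze the trigger to grip the garlic under the riser and, still gripping it, draw it right out into the open; then put the garlic on the chopping board and leave the reacher lying flat on the worktop, let go and out of the riser. Leave the lime under the riser where it is, and do not shift the peeler, tumbler or lemon.

Things in the scene. Friction and masses are not known exactly. Their poses are not given: they have to be found in the camera images.
- riser: fixed wooden slatted stand, 240 (x) x 360 (y) x 83 mm high, a tin and a yoghurt pot on its back edge. Origin: centre of its footprint on the worktop. The -x side (x = -120), which faces left for the robot, is open: 330 wide between the ends, 70 clear under the slats. The back (+x) is closed, the ends have slats
- reacher: loose squeeze-grip reacher, 320 mm long, 0.2 kg. Origin: under the middle of its handle, at its underside; x points to the jaws, z up. Handle 50 wide (y), 46 high, pinched across y over x = -35..+35 mm: fixed black grip on the -y side, grey trigger bar on the +y side (faces at y = -25, +25). It ends at x = -70; a 16 mm tube leads to the jaws, whose tips reach x = +245
- grip (a point): middle of the reacher's handle, 26 mm above its underside: where to pinch it across y
- jaw_centre (a point): point midway between the two jaw pads, 218 mm ahead (x) of the reacher's origin and 24 mm above its underside
- trigger (a joint): trigger travel: 0 released, 0.016 m full. Spring: 6 N at 0, 13 N at full; a pinch to 47 mm carries the reacher with open jaws. Squeezing shuts both jaws (28 rad/m): they meet the garlic at 0.007 to 0.010 and press it with a quarter of the grip force beyond the spring's. Let go and they open. As it is squeezed the reacher shifts to its +y side by half the travel
- jaw_l: jaw on the reacher's +y side, black pad 48 long, 34 high with a small inward lip at its tip. The jaws stand 80 apart inside (110 over the outside) when open, about 25 when shut. Origin on its pivot, 155 mm ahead of the reacher's origin
- jaw_r: jaw on the reacher's -y side, the mirror image of jaw_l
- garlic: loose whitish garlic bulb, 53 across and 53 high, pointed on top, 31 g, under the riser at the start. Origin: centre of its underside when upright; its middle is 26 mm up its z axis
- lime: loose green lime, 57 x 46 x 45, about 130 mm beside the garlic under the riser; stays there. Origin: centre of its underside
- board: fixed wooden chopping board, 240 (x) x 360 (y) x 22 high, at the robot's left. Origin: centre of its underside
- peeler: loose peeler, 170 x 25 x 18, lying on the board along its far (+x) edge. Origin: centre of its underside
- tumbler: loose clear glass, 81 wide, 91 high, standing at the back. Origin: centre of its foot
- lemon: loose yellow lemon, 71 x 53 x 51, lying at the back. Origin: centre of its underside
Mind the look-alikes: they are no part of the job. Leave any turquoise look-alike of the garlic alone. Leave any turquoise look-alike of the lime alone.

How it is judged:
On the way, in this order (a step that is already met when the one before it is completed fails the run):
1. the squeezed jaws grip the garlic under the riser (both jaws press on it, trigger in by over 4 mm) (x of garlic in the frame of riser above -0.09 m and contact force between each of jaw_l, jaw_r and garlic above 0.7 N and value of joint trigger above 0.004 m and contact force between the fingers and reacher above 1 N), for 0.2 s.
2. the garlic is drawn out, still gripped by the jaws, with its middle at least 40 mm clear of the riser's open side (x of garlic in the frame of riser below -0.16 m and contact force between each of jaw_l, jaw_r and garlic above 0.4 N), for 0.1 s.
At the end, for the whole second after the job is handed in: garlic at rest on the board, origin within its 240 x 360 mm outline; reacher at rest flat on the worktop (tilt under 0.12 rad, underside within 12 mm), trigger out to within 3 mm, jaw centre 20 mm or more outside the riser's open side; lime still under the riser (x of garlic in the frame of board between -0.12 and 0.12 m and y of garlic in the frame of board between -0.18 and 0.18 m and contact force between garlic and board above 0.05 N and linear speed of each of garlic, reacher below 0.03 m/s and angle between reacher's own z axis and vertical below 0.12 rad and height (world z) of reacher between -0.01 and 0.012 m and value of joint trigger below 0.003 m and x of jaw_centre in the frame of riser below -0.14 m and x of lime in the frame of riser above -0.1 m); the robot touches nothing.
It fails at once if the lime is shifted by more than 40 mm (distance of lime from where it was at the start of the episode above 0.04 m).
It fails at once if the peeler, tumbler or lemon is shifted by more than 40 mm (distance of any of peeler, tumbler, lemon from where it was at the start of the episode above 0.04 m).
It also fails if it takes over 58 s, if anything falls off the work surface, if the arm or the gripper's body presses on something with over 40 N, if the wrist force passes 120 N, or if a joint passes its speed limit or range.

### The arm

A 7-joint arm with a two-finger parallel gripper is mounted at the origin on a cart in front of the work surface, level with it; the furniture and walls round the work are solid. World frame = base frame: x ahead of the robot, y to its left, z up, the work surface at z = 0. Lengths are in m, angles in rad, forces in N, time in s.
With the tool pointing down it reaches from about 0.4 to 0.85 m from the base axis. Payload 10.4 kg.
Tool frame: the origin (TCP) lies on the centre line of the jaws, within the pads' length; the fingertips stand r.tip_extent ahead of it and the grasp point (between the pads) lies 3 mm ahead of it (r.tip_extent is the distance from the TCP to the fingertips, in m); z points along the fingers, y is the direction in which the jaws open and shut (so a half turn about z gives the same grasp; the last joint's range is limited). The gripper opens to 87 mm and grips with 3 to 60 N. Pads are 19 mm wide; open, the fingers measure 117 mm over their backs; the gripper's body (75 mm by 190 mm) begins 51 mm behind the grasp point.
Start: joints at [-1.367, 0.332, -0.065, 1.46, 0.022, 1.35, -0.088], TCP at [0.141, 0.609, 0.245] pointing down, gripper open.
Joint ranges: [-2.6, 2.6], [-0.5, 2.12], [-1.47, 1.34], [0.16, 2.42], [-1.27, 4.41], [0.06, 2.06], [-2.6, 2.6]. Speed limits (rad/s): [2.22, 2.22, 2.79, 2.79, 3.14, 3.14, 3.14].

### API

Orientations are given as a unit quaternion [x, y, z, w].
In Python, from bench import r gives the robot as it stands. The module is installed in compiled form; this text tells all that it offers.
- The arm moves only by the shell command python3 -m jog 'ROWS' [FORCE]. ROWS is JSON, a list of rows, each a list of 5 numbers: the shift along the tool's x, y, z in cm, then the turn about the tool's z in rad, then the closure, from 0 (fully open) to 1 (shut). A call has exactly 10 rows; each row shifts and turns the pose as measured when the row begins, along the tool's axes as they then stand; what a row does not reach is not made up. A row lasts 1/10 s, in which the tool goes at most 50 mm and 8.59 degrees, less where a joint would pass 70% of its speed; a pose out of reach is approached as far as the arm can. A call with a gripper value outside its range is refused whole. The fingers move at their own pace and stop on an object; FORCE is the grip in N (left out, the last holds). Time passes only in rows, so rows that do not move let the fingers close, or fill a call up. It gives the time, the measured TCP pose, the force and the opening at its end, in the units of the state.
- r.read_state(): the state, without advancing time (a new reading comes with each control period).
- r.camera(name): name is "scene" or "top" or "wrist"; returns a dict with "pixels" (420x560x3 uint8, red, green, blue), "fx", "fy", "cx", "cy" (pixels), "camera_from_world" (4x4, takes a point from world to camera coordinates). Camera axes: x right, y up, looking along -z (the intrinsics and any distortion apply to the point x, -y, -z); pixel columns grow to the right and rows downward; lengths in m; the calibration is good to about 2 mm. A picture is of the moment at which its call begins. There is no depth.
- r.close_job(): hands the job in, once; it reports no verdict.
The state is a dict: "time": time; "joint_positions": joint angles; "joint_vel": joint speeds; "joint_torque": joint torques, N m; "ee_pos": TCP position; "eef_rot": TCP orientation; "ft_force": force on the tool from outside, world axes, zero at the start; "torque": the same for the moment, N m; "width": finger opening in m.
Only numpy, scipy, OpenCV 4.12 (cv2) and the standard library are available. Lean on these libraries where they do the work, as an engineer would, in place of code of your own. Each camera call takes 0.05 s, during which the arm holds its last target. There are 200 camera calls.

## Working session

There is one attempt and no reset: what is moved stays moved. The work goes in short steps, Python scripts to look and compute and a shell command to move; the robot and the scene stay as the last step left them, time stands still between calls to the robot, and variables do not carry over. Pictures are saved under pics/ and viewed, about 8 in all and at most 12, crops included, and the job is handed in when it is done.

```bash
mkdir -p pics
cat > h.py <<'E'
import numpy as np, cv2
from bench import r
from scipy.spatial.transform import Rotation as R
def snap(n,f):
    c=r.camera(n); np.savez(f'pics/{f}.npz',**{k:np.array(v) for k,v in c.items()})
    cv2.imwrite(f'pics/{f}.png',cv2.cvtColor(c['pixels'],cv2.COLOR_RGB2BGR)); return c
def load(f): return dict(np.load(f'pics/{f}.npz'))
def ray(c,u,v):
    T=c['camera_from_world']; d=np.array([(u-c['cx'])/c['fx'],-(v-c['cy'])/c['fy'],-1.])
    return -T[:3,:3].T@T[:3,3], T[:3,:3].T@d
def at(c,u,v,z):
    o,d=ray(c,u,v); return o+d*(z-o[2])/d[2]
def proj(c,p):
    q=c['camera_from_world']@np.append(p,1); return np.array([c['cx']+c['fx']*q[0]/-q[2], c['cy']-c['fy']*q[1]/-q[2]])
def crop(f,x0,y0,x1,y1,s,out):
    i=cv2.imread(f'pics/{f}.png')[y0:y1,x0:x1]; cv2.imwrite(f'pics/{out}.png',cv2.resize(i,None,fx=s,fy=s,interpolation=cv2.INTER_CUBIC))
def st():
    s=r.read_state(); M=R.from_quat(s['eef_rot']).as_matrix()
    print('t',s['time'],'p',np.round(s['ee_pos'],4),'w',round(s['width'],4),'F',np.round(s['ft_force'],1)); print(np.round(M,3)); return s,M
E
python3 - <<'E'
from h import *
a=snap('top','top0');b=snap('scene','sc0')
st();print(r.tip_extent)
for c in(a,b):print(c.keys(),c['fx'],ray(c,280,210))
i=np.hstack([cv2.imread('pics/top0.png'),cv2.imread('pics/sc0.png')])
E
```

```text
t 0.1 p [0.1404 0.6087 0.2438] w 0.0871 F [-0.1 -0.9  0.5]
[[-0.974  0.225 -0.   ]
 [ 0.225  0.974 -0.001]
 [-0.    -0.001 -1.   ]]
0.022
dict_keys(['pixels', 'fx', 'fy', 'cx', 'cy', 'camera_from_world']) 384.20359893990246 (array([0.40619925, 0.02653195, 1.14565315]), array([ 0.10558021, -0.02346148, -0.99425994]))
dict_keys(['pixels', 'fx', 'fy', 'cx', 'cy', 'camera_from_world']) 418.97555354277097 (array([-0.05878844, -0.5471209 ,  0.78620002]), array([ 0.52416511,  0.51484399, -0.67847266]))
```

View pics/top0.png

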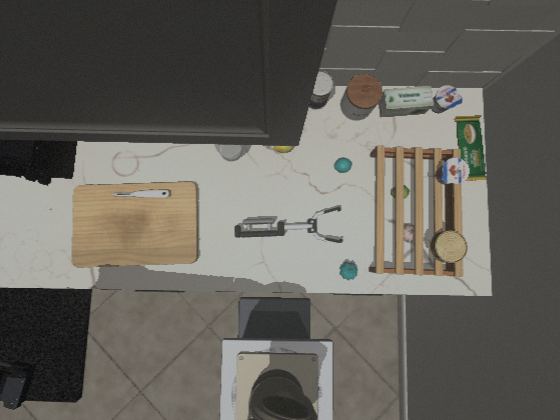

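View pics/sc0.png

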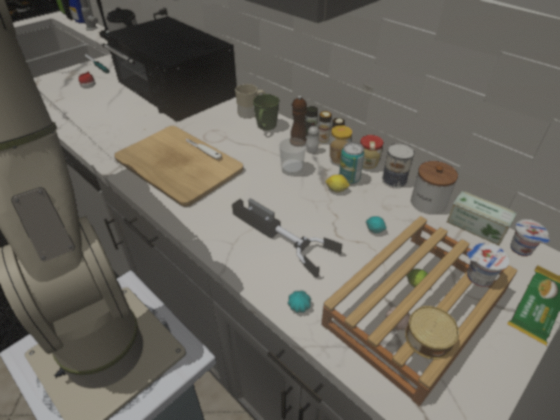

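The top view shows the board (135,225), the reacher with its handle at (260,227) and jaws at (330,222), and the riser (418,210) with its open side to the left. Possible garlics are the whitish one at (408,233) under the slats and the turquoise look-alike at (348,270). Possible limes are the green one at (400,191) and the turquoise one at (343,165). I choose the whitish one and check it in a close crop.

Run:
```python
from h import *
crop('top0',225,130,485,290,3,'c1')
c=load('top0')
print('board',[at(c,*p,.022).round(3) for p in((73,187),(195,182),(198,262),(74,266))])
print('riser',[at(c,*p,.083).round(3) for p in((376,148),(461,150),(463,274),(376,273))])
print('garlic',at(c,408,233,.03).round(3),'lime',at(c,400,191,.03).round(3),'hood corner', [at(c,268,145,z).round(3) for z in (.3,.6)])
```

```text
board [array([0.581, 0.61 , 0.022]), array([0.603, 0.253, 0.022]), array([0.37 , 0.234, 0.022]), array([0.352, 0.588, 0.022])]
riser [array([ 0.702, -0.269,  0.083]), array([ 0.702, -0.512,  0.083]), array([ 0.353, -0.505,  0.083]), array([ 0.351, -0.265,  0.083])]
garlic [ 0.465 -0.374  0.03 ] lime [ 0.588 -0.353  0.03 ] hood corner [array([0.643, 0.036, 0.3  ]), array([0.559, 0.033, 0.6  ])]
```

View pics/c1.png

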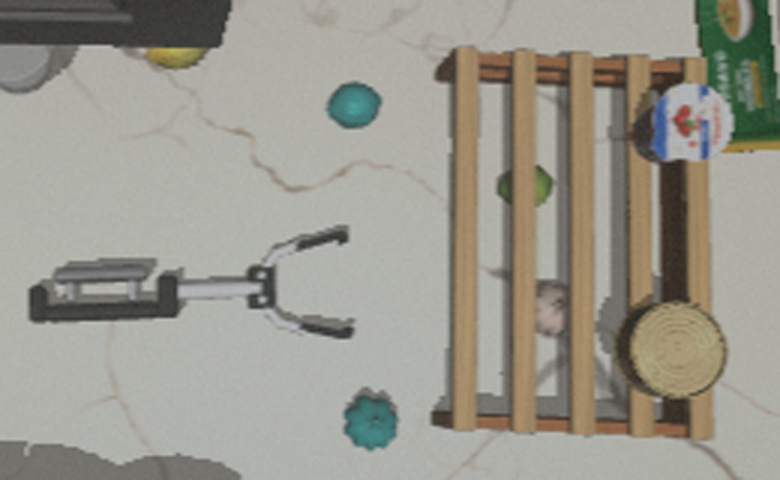

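The crop confirms it: the whitish bulb sits under the slats at about (545,308), between slats 2 and 3. The green lime is at (525,186), and both turquoise pieces are outside the riser. The reacher's trigger is on the +x side (up in the image), and its axis runs from (105,305) to the hub at (262,287) to the jaw tips at (347,233) and (352,330).

Run:
```python
from h import *
c=load('top0')
f=lambda x,y,z:at(c,225+x/3,130+y/3,z)
hub=f(262,287,.03);tl=f(347,233,.04);tr=f(352,331,.04)
print('hub',hub,'tips',tl,tr)
m=(tl+tr)/2; d=m-hub; print(np.hypot(*d[:2]),'yaw a',np.arctan2(d[0],-d[1]))
# handle corners bottom-left / bottom-right of black bar(top z .046)
p=f(30,288,.046);q=f(30,321,.046);s=f(178,313,.046);print(p,q,s,np.arctan2((s-q)[0],-(s-q)[1]),np.hypot(*(s-q)[:2]))
for a in(.05,.06,.07):
  e=np.array([np.sin(a),-np.cos(a)]);n=np.array([np.cos(a),np.sin(a)])
  print(a,'origin from hub',hub[:2]-.155*e,'from tips',m[:2]-.243*e,'from q',q[:2]+.07*e+.025*n)
print('garlic',f(543,308,.028),'tlime',f(354,105,.02),'tgarlic',f(371,420,.026))
```

```text
hub [ 0.480809   -0.09473356  0.03      ] tips [ 0.53412021 -0.17558298  0.04      ] [ 0.43970667 -0.18035691  0.04      ]
0.08345993186327563 yaw a 0.07320752187338682
[0.47426889 0.12843716 0.046     ] [0.44291259 0.12743814 0.046     ] [ 0.45331784 -0.01307304  0.046     ] 0.07391787720755502 0.14089591788789282
0.05 origin from hub [0.47306223 0.06007273] from tips [0.47476851 0.06472637] from q [0.47137989 0.0587751 ]
0.06 origin from hub [0.47151458 0.05998752] from tips [0.47234219 0.06459279] from q [0.47206509 0.0590632 ]
0.07 origin from hub [0.46996786 0.05988685] from tips [0.46991733 0.06443495] from q [0.47274737 0.05935814]
garlic [ 0.46607282 -0.36899732  0.028     ] tlime [ 0.66520919 -0.18628495  0.02      ] tgarlic [ 0.35518123 -0.20123013  0.026     ]
```

```bash
python3 -m jog '[[2,-5,0,0.15,0],[2,-5,0,0.15,0],[1,-5,0,0.15,0],[0,-5,0,0.15,0],[-1,-5,0,0.15,0],[-2,-4,0,0.15,0],[-2,-4,0,0.15,0],[-3,-3,0,0.15,0],[0,0,0,0,0],[0,0,0,0,0]]'; python3 -c "from h import *;st()"
```

```text
time: 1.1
ee_pos: [-0.0909, 0.2917, 0.2385]
eef_rot: [0.657, 0.754, -0.001, 0.004]
ft_force: [0.9, 0.2, 0.5]
width: 0.087
t 1.1 p [-0.0909  0.2917  0.2385] w 0.087 F [0.9 0.2 0.5]
[[-0.137  0.99   0.004]
 [ 0.99   0.138 -0.007]
 [-0.008  0.003 -1.   ]]
```

```bash
python3 -m jog '[[1,5,0,0.035,0],[1,5,0,0.035,0],[1,5,0,0,0],[0,5,0,0,0],[0,5,0,0,0],[-1,5,0,0,0],[-2,5,0,0,0],[-3,5,0,0,0],[-4,5,0,0,0],[-4,3,0,0,0]]'
python3 - <<'E'
from h import *
s,M=st();print(M.T@(np.array([.471,.060,.2])-s['ee_pos']),np.arctan2(M[1,1],M[0,1]))
E
```

```text
time: 2.1
ee_pos: [0.372, 0.241, 0.2397]
eef_rot: [0.677, 0.736, -0.002, 0.009]
ft_force: [1.1, 0.6, -0.4]
width: 0.0869
t 2.1 p [0.372  0.241  0.2397] w 0.0869 F [ 1.1  0.6 -0.4]
[[-0.083  0.996  0.01 ]
 [ 0.996  0.083 -0.014]
 [-0.015  0.009 -1.   ]]
[-0.18805981  0.08314577  0.04317262] 0.08348985514184847
```

```bash
python3 -m jog '[[-4,2,0,0.01,0],[-4,2,1,0,0],[-4,2,1,0,0],[-3,1,1,0,0],[-2,1,1,0,0],[-1,0,1,0,0],[-0.5,0,1,0,0],[0,0,0,0,0],[0,0,0,0,0],[0,0,0,0,0]]'
python3 - <<'E'
from h import *
s,M=st();print(M.T@(np.array([.471,.060,.1])-s['ee_pos']),np.arctan2(M[1,1],M[0,1]))
snap('wrist','w1');snap('top','t1')
c=load('w1');print([proj(c,np.array(p)) for p in((.471,.06,.046),(.471+.025,.06,.046),(.471-.025,.06,.046))])
E
```

```text
time: 3.1
ee_pos: [0.4791, 0.0399, 0.1799]
eef_rot: [0.684, 0.73, -0.007, 0.016]
ft_force: [0.2, -0.5, -0.1]
width: 0.0871
t 3.1 p [0.4791 0.0399 0.1799] w 0.0871 F [ 0.2 -0.5 -0.1]
[[-0.065  0.998  0.014]
 [ 0.997  0.065 -0.032]
 [-0.033  0.012 -0.999]]
[ 0.02319863 -0.00776488  0.07905346] 0.06527960314838621
[array([270.29565596, 178.77802553]), array([302.51317916, 180.75048463]), array([237.89195604, 176.7941681 ])]
```

View pics/w1.png

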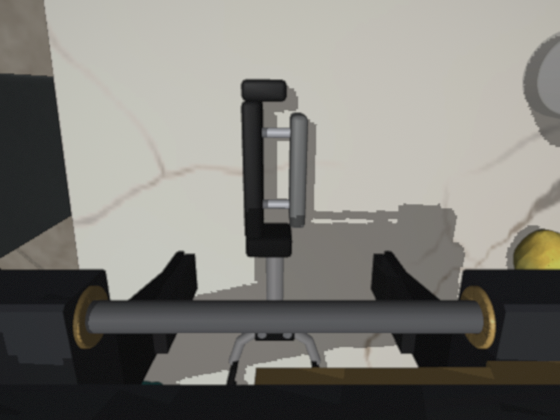

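The handle spans rows 80–257 and columns 242–307 in the wrist view, with black on the left and the grey trigger on the right. This agrees with the top-view estimate to within a few mm, so I go down.

```bash
python3 -m jog '[[1,-0.3,1,0,0],[1,-0.2,2,0,0],[0.5,-0.2,2,0,0],[0.2,0,2,0,0],[0,0,2,0,0],[0,0,2,0,0],[0,0,1,0,0],[0,0,0,0,0],[0,0,0,0,0],[0,0,0,0,0]]'
python3 - <<'E'
from h import *
s,M=st();print(M.T@(np.array([.473,.062,.030])-s['ee_pos']),np.arctan2(M[1,1],M[0,1]))
E
```

```text
time: 4.2
ee_pos: [0.4702, 0.0732, 0.0536]
eef_rot: [0.68, 0.733, -0.004, 0.015]
ft_force: [-0.2, -0.1, 0.2]
width: 0.0872
t 4.2 p [0.4702 0.0732 0.0536] w 0.0872 F [-0.2 -0.1  0.2]
[[-0.074  0.997  0.017]
 [ 0.997  0.074 -0.027]
 [-0.028  0.015 -1.   ]]
[-0.01070702  0.0016432   0.02389189] 0.07445696968660018
```

```bash
python3 -m jog '[[-0.6,0.1,1,0,0],[-0.3,0,1,0,0],[0,0,0.4,0,0],[0,0,0,0,0.2],[0,0,0,0,0.4],[0,0,0,0,0.46],[0,0,0,0,0.46],[0,0,0,0,0.46],[0,0,0,0,0.46],[0,0,0,0,0.46]]' 12
python3 - <<'E'
from h import *
s,M=st()
snap('top','t2');crop('t2',225,130,485,290,3,'c2')
E
```

```text
time: 5.2
ee_pos: [0.4733, 0.0633, 0.0295]
eef_rot: [0.68, 0.733, -0.002, 0.015]
ft_force: [-1.4, -0.5, 0.2]
width: 0.0487
t 5.2 p [0.4733 0.0633 0.0295] w 0.0487 F [-1.4 -0.5  0.2]
[[-0.074  0.997  0.019]
 [ 0.997  0.074 -0.025]
 [-0.026  0.017 -1.   ]]
```

View pics/c2.png

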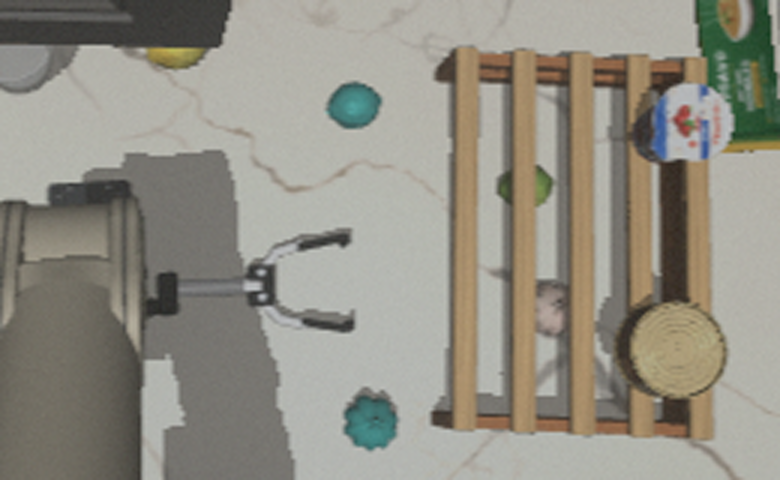

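```bash
python3 -m jog '[[0,0,0,0,0.47],[0,0,0,0,0.47],[0,0,-0.3,0,0.47],[0,0,-0.3,0.02,0.47],[-0.5,-0.3,0,0.03,0.47],[-1.5,-0.3,0,0.03,0.47],[-2,-0.3,0,0,0.47],[-2,0,0,0,0.47],[-1,0,0,0,0.47],[0,0,0,0,0.47]]' 12
python3 - <<'E'
from h import *
s,M=st();print(np.arctan2(M[1,1],M[0,1]))
snap('top','t3');crop('t3',265,130,465,290,4,'c3')
E
```

```text
time: 6.25
ee_pos: [0.4624, -0.013, 0.0376]
eef_rot: [0.714, 0.7, -0.002, 0.016]
ft_force: [-0.4, -0.1, -1.7]
width: 0.0462
t 6.25 p [ 0.4624 -0.013   0.0376] w 0.0462 F [-0.4 -0.1 -1.7]
[[ 0.02   1.     0.019]
 [ 0.999 -0.02  -0.025]
 [-0.024  0.02  -1.   ]]
-0.019654740133763376
```

View pics/c3.png

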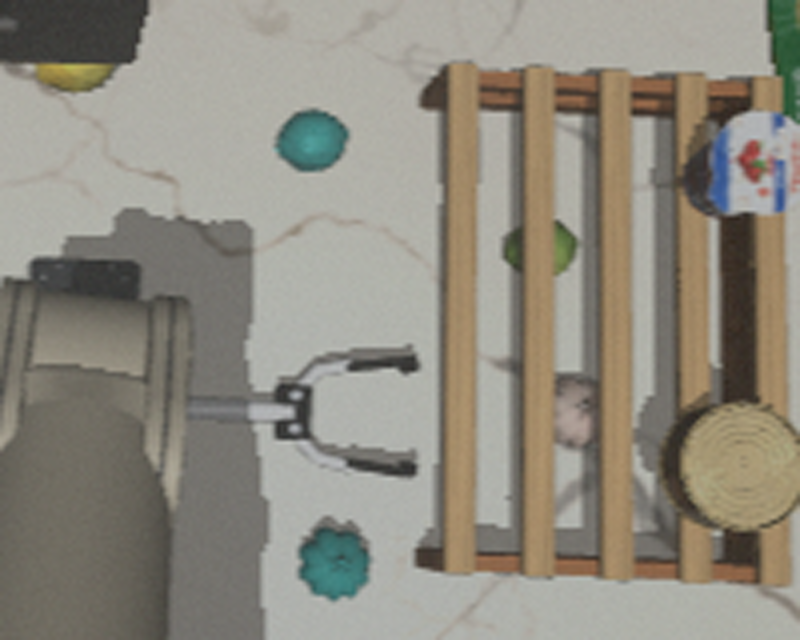

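Run:
```python
from h import *
c=load('t3')
f=lambda x,y,z:at(c,265+x/4,130+y/4,z)
s,M=st()
print('tips',f(415,352,.05),f(415,460,.05),'hub',f(293,411,.037),'garlic',f(561,410,.028))
```

```text
t 6.3 p [ 0.4624 -0.0123  0.0375] w 0.0464 F [-0.   0.1 -2.1]
[[ 0.019  1.     0.019]
 [ 1.    -0.019 -0.025]
 [-0.024  0.02  -1.   ]]
tips [ 0.50480858 -0.25457651  0.05      ] [ 0.4276562  -0.25389023  0.05      ] hub [ 0.46139244 -0.16911065  0.037     ] garlic [ 0.46651482 -0.36680612  0.028     ]
```

```bash
python3 -m jog '[[-1,0,0.1,0,0.47],[-2,0,0.1,0,0.47],[-2,0,0.1,0,0.47],[-2,0,0.1,0,0.47],[-2,0,0.1,0,0.47],[-2,0,0.1,0,0.47],[-1.5,0,0.1,0,0.47],[-0.5,0,0,0,0.47],[0,0,0,0,0.47],[0,0,0,0,0.47]]' 12
python3 - <<'E'
from h import *
s,M=st()
E
```

```text
time: 7.3
ee_pos: [0.4619, -0.144, 0.033]
eef_rot: [0.711, 0.703, -0.001, 0.016]
ft_force: [-0.5, -0.2, -0.5]
width: 0.0461
t 7.3 p [ 0.4619 -0.144   0.033 ] w 0.0461 F [-0.5 -0.2 -0.5]
[[ 0.01   1.     0.02 ]
 [ 1.    -0.01  -0.024]
 [-0.024  0.021 -1.   ]]
```

```bash
python3 -m jog '[[-0.6,0,0,0,0.47],[-0.2,0,0,0,0.47],[0,0,0,0,0.48],[0,0,0,0,0.5],[0,0,0,0,0.52],[0,0,0,0,0.54],[0,0,0,0,0.56],[0,0,0,0,0.6],[0,0,0,0,0.65],[0,0,0,0,0.65]]' 28
python3 - <<'E'
from h import *
s,M=st()
snap('top','t4');crop('t4',265,130,465,290,4,'c4')
E
```

```text
time: 8.3
ee_pos: [0.4618, -0.1501, 0.033]
eef_rot: [0.709, 0.705, -0.001, 0.015]
ft_force: [0.2, 1.1, -0.2]
width: 0.0407
t 8.3 p [ 0.4618 -0.1501  0.033 ] w 0.0407 F [ 0.2  1.1 -0.2]
[[ 0.007  1.     0.02 ]
 [ 1.    -0.006 -0.023]
 [-0.023  0.02  -1.   ]]
```

View pics/c4.png

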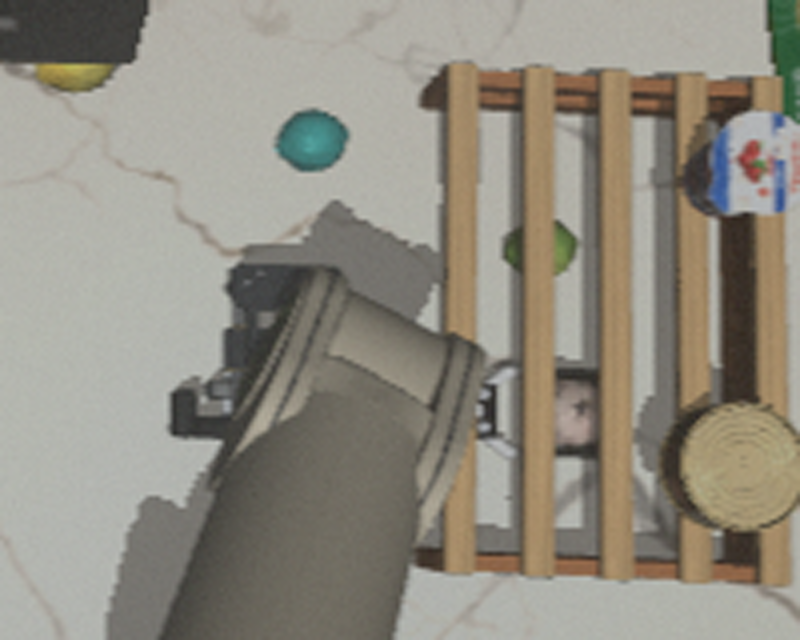

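The garlic is held between the two black pads at (577,408). The opening has stopped at 40.7 mm, which is about 9 mm of trigger. I hold briefly, then draw it out.

```bash
python3 -m jog '[[0,0,0,0,0.65],[0,0,0,0,0.65],[0,0,0,0,0.65],[0,0,0,0,0.65],[0.5,0,0,0,0.65],[1,0,0,0,0.65],[1.5,0,0,0,0.65],[2,0,0,0,0.65],[2,0,0,0,0.65],[2,0,0,0,0.65]]' 28; python3 -m jog '[[2,0,0,0,0.65],[2,0,0,0,0.65],[2,0,0,0,0.65],[2,0,0,0,0.65],[2,0,0,0,0.65],[2,0,0,0,0.65],[1,0,0,0,0.65],[0,0,0,0,0.65],[0,0,0,0,0.65],[0,0,0,0,0.65]]' 28;python3 - <<'E'
from h import *
s,M=st()
snap('top','t5');crop('t5',225,130,425,290,4,'c5')
E
```

```text
time: 9.35
ee_pos: [0.4634, -0.0576, 0.0315]
eef_rot: [0.711, 0.703, -0.001, 0.017]
ft_force: [0.0, -2.3, 0.8]
width: 0.0414
time: 10.35
ee_pos: [0.4657, 0.0829, 0.0306]
eef_rot: [0.707, 0.707, 0.001, 0.02]
ft_force: [0.7, 0.7, -0.9]
width: 0.0405
t 10.35 p [0.4657 0.0829 0.0306] w 0.0405 F [ 0.7  0.7 -0.9]
[[ 0.002  1.     0.029]
 [ 1.    -0.001 -0.028]
 [-0.028  0.029 -0.999]]
```

View pics/c5.png

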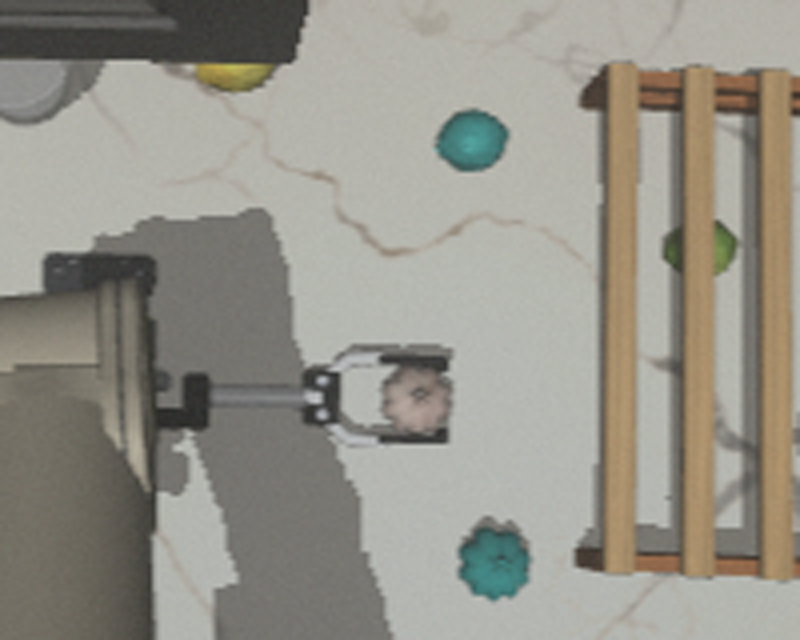

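Both grip steps are met: the garlic is gripped at (418,398), about 250 mm clear of the riser's centre line. I ease the trigger open, back the reacher 6 cm off the garlic, lower it and let go.

```bash
python3 -m jog '[[0,0,0.1,0,0.56],[0,0,0,0,0.52],[0,0,0,0,0.48],[0,0,0,0,0.47],[0,0,0,0,0.46],[0.5,0,0,0,0.46],[1,0,0,0,0.46],[1.5,0,0,0,0.46],[1.5,0,0,0,0.46],[1,0,0,0,0.46]]' 12; python3 -m jog '[[0.5,0,0,0,0.46],[0,0,0,0,0.46],[0,0,0.2,0,0.46],[0,0,0,0,0.4],[0,0,0,0,0.2],[0,0,0,0,0],[0,0,0,0,0],[0,0,0,0,0],[0,0,-1,0,0],[0,0,-2,0,0]]' 12; python3 -m jog '[[0,0,-3,0,0],[0,0,-3,0,0],[0,0,-3,0,0],[-3,0,-1,0,0],[-4,0,0,0,0],[-4,0,0,0,0],[-3,0,0,0,0],[-1,0,0,0,0],[0,0,0,0,0],[0,0,0,0,0]]';python3 - <<'E'
from h import *
s,M=st()
c=snap('wrist','w6')
snap('top','t6')
a=cv2.imread('pics/t6.png')[130:290,225:425];b=cv2.imread('pics/w6.png')
cv2.imwrite('pics/c6.png',np.hstack([cv2.resize(a,(400,320)),cv2.resize(b,(400,320))]))
E
```

```text
time: 11.4
ee_pos: [0.4679, 0.1332, 0.0296]
eef_rot: [0.711, 0.703, -0.0, 0.022]
ft_force: [0.0, -6.8, 9.2]
width: 0.0471
time: 12.4
ee_pos: [0.465, 0.1398, 0.0567]
eef_rot: [0.711, 0.703, -0.004, 0.022]
ft_force: [-0.1, -0.3, 0.3]
width: 0.0853
time: 13.4
ee_pos: [0.4619, -0.0107, 0.1743]
eef_rot: [0.711, 0.703, 0.001, 0.022]
ft_force: [-1.0, 1.2, 0.1]
width: 0.0874
t 13.4 p [ 0.4619 -0.0107  0.1743] w 0.0874 F [-1.   1.2  0.1]
[[ 0.013  0.999  0.032]
 [ 0.999 -0.012 -0.03 ]
 [-0.03   0.033 -0.999]]
```

View pics/c6.png

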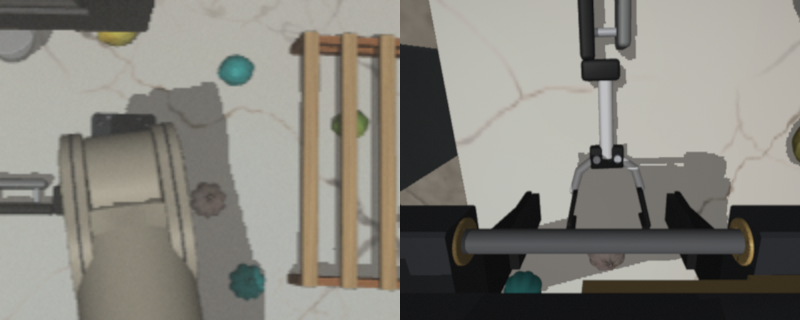

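The reacher lies free with its jaws open, and the garlic stands at (209,199) in the left half of the picture. The turquoise garlic is at (248,281), well apart.

Run:
```python
from h import *
c=load('t6');g=at(c,329.5,229.5,.03);print(g)
s,M=st();t=np.array([g[0],g[1],.12]);print(M.T@(t-s['ee_pos']))
```

```text
[ 0.47066974 -0.14482919  0.03      ]
t 13.5 p [ 0.4619 -0.0103  0.1742] w 0.087 F [-0.4 -1.4  0.3]
[[ 0.011  0.999  0.032]
 [ 0.999 -0.01  -0.031]
 [-0.03   0.033 -0.999]]
[-0.13274601  0.00838373  0.05853671]
```

```bash
python3 -m jog '[[-2,0.2,0,0,0],[-3,0.2,0,0,0],[-3,0.2,0,0,0],[-2.5,0.2,1,0,0],[-2,0,1,0,0],[-1,0,1,0,0],[0,0,1,0,0],[0,0,0,0,0],[0,0,0,0,0],[0,0,0,0,0]]';python3 - <<'E'
from h import *
s,M=st();print(M.T@(np.array([.4707,-.1448,.03])-s['ee_pos']))
c=snap('wrist','w7');print(proj(c,np.array([.4707,-.1448,.03])))
E
```

```text
time: 14.5
ee_pos: [0.4737, -0.1382, 0.1366]
eef_rot: [0.703, 0.711, -0.001, 0.022]
ft_force: [-0.4, -0.2, -0.3]
width: 0.0871
t 14.5 p [ 0.4737 -0.1382  0.1366] w 0.0871 F [-0.4 -0.2 -0.3]
[[-0.01   0.999  0.03 ]
 [ 0.999  0.011 -0.033]
 [-0.033  0.03  -0.999]]
[-0.00298694 -0.00623907  0.10658953]
[272.46421706 224.24595382]
```

View pics/w7.png

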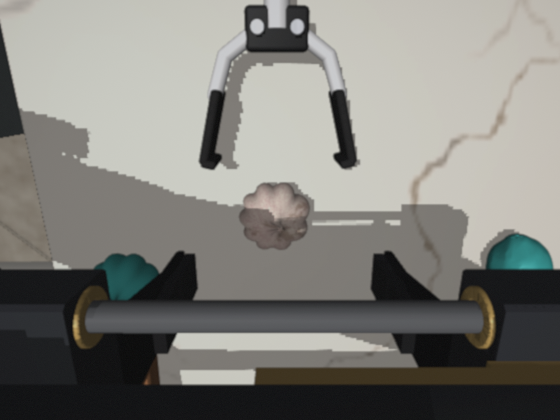

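The garlic is at (275,217), against a predicted (272,224). I correct by about 5 mm and descend.

```bash
python3 -m jog '[[0.1,-0.3,1,0,0],[0.1,-0.2,2,0,0],[0,0,2,0,0],[0,0,2,0,0],[0,0,2,0,0],[0,0,1.2,0,0],[0,0,0.4,0,0],[0,0,0,0,0],[0,0,0,0,0],[0,0,0,0,0]]' 8
python3 - <<'E'
from h import *
s,M=st();print(M.T@(np.array([.472,-.140,.03])-s['ee_pos']))
E
```

```text
time: 15.55
ee_pos: [0.4725, -0.136, 0.0257]
eef_rot: [0.702, 0.712, 0.002, 0.023]
ft_force: [-0.1, 0.4, 0.7]
width: 0.0874
t 15.55 p [ 0.4725 -0.136   0.0257] w 0.0874 F [-0.1  0.4  0.7]
[[-0.014  0.999  0.035]
 [ 0.999  0.016 -0.029]
 [-0.03   0.035 -0.999]]
[-0.0041253  -0.00036887 -0.00421615]
```

```bash
python3 -m jog '[[-0.4,0,-0.2,0,0],[0,0,0,0,0.1],[0,0,0,0,0.2],[0,0,0,0,0.3],[0,0,0,0,0.4],[0,0,0,0,0.5],[0,0,0,0,0.5],[0,0,0,0,0.5],[0,0,-1,0,0.5],[0,0,-2,0,0.5]]' 8; python3 -m jog '[[0,0,-3,0,0.5],[0,0,-3,0,0.5],[0,0,-3,0,0.5],[0,0,-2,0,0.5],[2,0,-1,0,0.5],[4,0,0,0,0.5],[5,0,0,0,0.5],[5,0,0,0,0.5],[5,0,0,0,0.5],[5,0,0,0,0.5]]' 8;  python3 -c "from h import *;st()"
```

```text
time: 16.55
ee_pos: [0.4708, -0.1393, 0.059]
eef_rot: [0.702, 0.712, 0.001, 0.022]
ft_force: [0.6, -0.3, 0.6]
width: 0.0513
time: 17.55
ee_pos: [0.4659, 0.1196, 0.1842]
eef_rot: [0.71, 0.704, 0.006, 0.023]
ft_force: [0.7, -0.4, 0.6]
width: 0.0511
t 17.55 p [0.4659 0.1196 0.1842] w 0.0511 F [ 0.7 -0.4  0.6]
[[ 0.008  0.999  0.041]
 [ 1.    -0.007 -0.025]
 [-0.025  0.042 -0.999]]
```

```bash
python3 -m jog '[[5,-0.3,0,0,0.5],[5,-0.3,0,0,0.5],[5,-0.3,0,0,0.5],[5,-0.3,0,0,0.5],[4,0,0,0,0.5],[3,0,0,0,0.5],[2,0,0,0,0.5],[1,0,0,0,0.5],[0,0,0,0,0.5],[0,0,0,0,0.5]]' 8;  python3 -c "from h import *;st()"
```

```text
time: 18.55
ee_pos: [0.4529, 0.4291, 0.1815]
eef_rot: [0.708, 0.706, 0.008, 0.025]
ft_force: [-0.0, -0.5, -0.5]
width: 0.051
t 18.55 p [0.4529 0.4291 0.1815] w 0.051 F [-0.  -0.5 -0.5]
[[ 0.003  0.999  0.047]
 [ 1.    -0.002 -0.024]
 [-0.024  0.047 -0.999]]
```

```bash
python3 -m jog '[[0,0,1,0,0.5],[0,0,2,0,0.5],[0,0,2.5,0,0.5],[0,0,2.5,0,0.5],[0,0,2,0,0.5],[0,0,1,0,0.5],[0,0,0.5,0,0.5],[0,0,0,0,0.5],[0,0,0,0,0.5],[0,0,0,0,0.5]]' 8;  python3 -c "from h import *;st()"
```

```text
time: 19.55
ee_pos: [0.463, 0.4165, 0.0646]
eef_rot: [0.712, 0.701, 0.01, 0.026]
ft_force: [0.2, 0.9, -0.5]
width: 0.0512
t 19.55 p [0.463  0.4165 0.0646] w 0.0512 F [ 0.2  0.9 -0.5]
[[ 0.016  0.999  0.049]
 [ 1.    -0.015 -0.023]
 [-0.022  0.05  -0.999]]
```

```bash
python3 -m jog '[[0,0,0.8,0,0.5],[0,0,0.4,0,0.5],[0,0,0.1,0,0.5],[0,0,0,0,0.5],[0,0,0,0,0.5],[0,0,0,0,0.5],[0,0,0,0,0.5],[0,0,0,0,0.5],[0,0,0,0,0.5],[0,0,0,0,0.5]]' 8;  python3 -c "from h import *;st()"
```

```text
time: 20.55
ee_pos: [0.4642, 0.4174, 0.0523]
eef_rot: [0.712, 0.702, 0.011, 0.025]
ft_force: [0.4, -0.2, -1.0]
width: 0.0514
t 20.55 p [0.4642 0.4174 0.0523] w 0.0514 F [ 0.4 -0.2 -1. ]
[[ 0.016  0.999  0.051]
 [ 1.    -0.015 -0.02 ]
 [-0.02   0.051 -0.998]]
```

```bash
python3 -m jog '[[0,0,0.2,0,0.5],[0,0,0,0,0.5],[0,0,0,0,0.5],[0,0,0,0,0.38],[0,0,0,0,0.35],[0,0,0,0,0.25],[0,0,0,0,0.1],[0,0,0,0,0],[0,0,0,0,0],[0,0,0,0,0]]' 8; python3 -c "from h import *;st()"; python3 -m jog '[[0,0,-1,0,0],[0,0,-2,0,0],[0,0,-3,0,0],[0,0,-3,0,0],[0,0,-3,0,0],[4,0,-2,0,0],[4,0,0,0,0],[4,0,0,0,0],[0,0,0,0,0],[0,0,0,0,0]]'
python3 - <<'E'
from h import *
st();snap('top','t8');snap('scene','s8')
cv2.imwrite('pics/c8.png',np.hstack([cv2.resize(cv2.imread(f'pics/{f}.png'),(400,300)) for f in('t8','s8')]))
E
```

```text
time: 21.55
ee_pos: [0.4646, 0.4177, 0.0504]
eef_rot: [0.712, 0.702, 0.012, 0.025]
ft_force: [-0.4, 0.1, 0.3]
width: 0.085
t 21.55 p [0.4646 0.4177 0.0504] w 0.085 F [-0.4  0.1  0.3]
[[ 0.015  0.999  0.052]
 [ 1.    -0.014 -0.02 ]
 [-0.019  0.052 -0.998]]
time: 22.55
ee_pos: [0.4601, 0.5432, 0.2015]
eef_rot: [0.713, 0.7, 0.014, 0.025]
ft_force: [0.4, -0.5, -0.5]
width: 0.0872
t 22.55 p [0.4601 0.5432 0.2015] w 0.0872 F [ 0.4 -0.5 -0.5]
[[ 0.019  0.998  0.054]
 [ 1.    -0.018 -0.016]
 [-0.015  0.055 -0.998]]
```

View pics/c8.png

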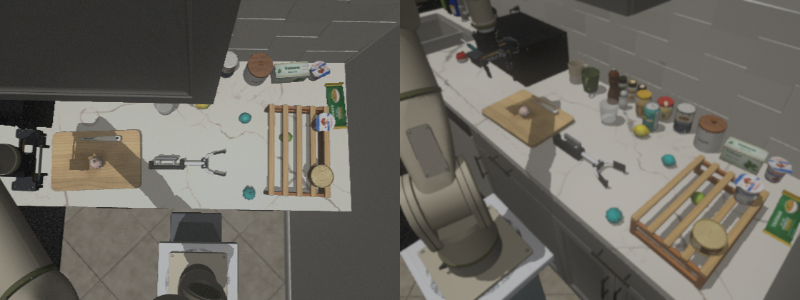

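The garlic is on the board at (97,160), clear of the peeler. The reacher lies right of the board, the lime is still under the riser, and the tumbler and lemon look unmoved. I use the last picture to check the reacher and the garlic up close.

Run:
```python
from h import *
crop('t8',60,160,330,280,2.9,'c9')
```

```text
(no output)
```

View pics/c9.png

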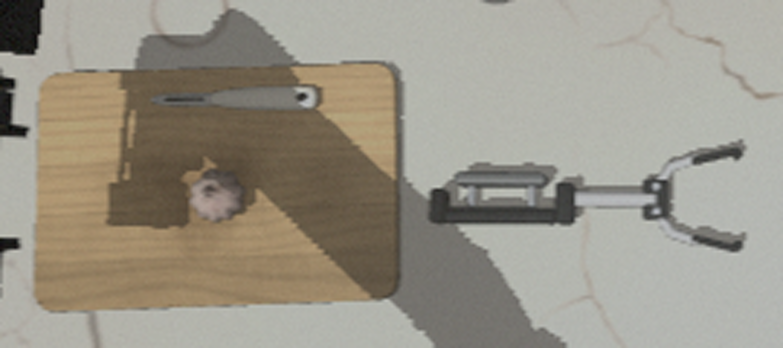

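The garlic stands on the board at (217,195). The reacher lies flat with its jaws fully open, about 30 px (some 30 mm) clear of the board edge. The arm touches nothing.

```bash
python3 -c "from bench import r; print(r.close_job())"
```

```text
the job is handed in; nothing more can be done
None
```

I gripped the garlic under the riser with the reacher and drew it out to about 0.13 m in front of the open side, still in the jaws. I then laid the reacher down, picked the garlic up with the gripper and set it on the board. I handed in at about 23 s of the 58 s allowed.

- **End state in the last pictures:** The garlic is upright near the middle of the board. The reacher lies flat with its jaws open, clear of the board and well outside the riser. The lime is still under the riser, the peeler, tumbler and lemon look unmoved, and the arm is clear of everything.
- **What was not measured directly:** I did not have contact-force readings for the jaws. I judged the grip from the finger opening, which stayed at about 41 mm (trigger about 9 mm in), and from the garlic following the jaws out.
- **Slips and disagreements:** My first move went the wrong way because the tool axes turned as it went; the path was clear, and I corrected it. The tool also tilted by up to 3 degrees over the run. The garlic's position from the top camera was about 5 mm off the wrist camera's, and I corrected for that before picking it up.

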